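Wind the pill timer past its top mark and set it back to 15 minutes

ROBOT

A 7-joint arm with a two-finger parallel gripper is mounted at the origin on the work surface. World frame = base frame: x ahead of the robot, y to its left, z up, the work surface at z = 0. Lengths are in m, angles in degrees, forces in N, time in s.
With the tool pointing down it reaches from about 0.425 to 0.825 m from the base axis. Payload 3.6 kg.
Tool frame: the origin (TCP) lies midway between the tips of the shut fingers; the grasp point (between the pads) lies 19 mm behind it; z points along the fingers, y is the line along which they close (so a half turn about z gives the same grasp; the last joint's range is limited). The gripper opens to 93 mm and grips with 3 to 60 N. Pads are 15 mm wide; open, the fingers measure 128 mm over their backs; the gripper's body (75 mm by 188 mm) begins 65 mm behind the grasp point.
Start: joints at [-77.149, 35.231, -0.722, 81.555, 0.464, 63.22, -2.315], TCP at [0.161, 0.63, 0.219] pointing down, gripper open.
Joint ranges: [-178.69, 178.69], [-17.37, 117.87], [-77.05, 75.6], [15.02, 138.74], [-78.02, 258.01], [0.78, 113.62], [-162.83, 162.83]. Speed limits (degrees/s): [159.86, 159.86, 180, 180, 180, 180, 180].

INTERFACE

Orientations are given as a 3x3 rotation matrix whose columns are the frame's x, y, z axes.
In Python, from cell import arm gives the robot as it stands.
- The arm moves only by the tool send_rows, never from a script. Its argument "steps" is a list of rows, each an object with "slide": the shift along the tool's x, y, z in mm, a list of three; "dr": the turn, a rotation vector about the tool's x, y, z in degrees, a list of three; "fingers": the closure, from -1 (fully open) to 1 (shut). A call has 1 to 12 rows; each row shifts and turns the commanded pose from where the row before left it, along the tool's axes as they then stand; what a row does not reach is not made up. A row lasts 1/12 s, in which the tool goes at most 41.7 mm and 7.16 degrees, less where a joint would pass 70% of its speed; a pose out of reach is approached as far as the arm can. A call is refused whole if a number of a shift passes 41.7 or a number of a turn 7.16, either way. A call with a gripper value outside its range is refused whole. The fingers move at their own pace and stop on an object; "squeeze" is the grip in N (left out, the last holds). Time passes only in rows, so rows that do not move let the fingers close. It gives the time, the measured TCP pose, the force, the opening and the grip force at its end, in the units of the state.
- arm.get_obs(): the state, without advancing time (a new reading comes with each control period).
- arm.grab_frame(name): name is "scene" or "side" or "wrist"; returns a dict with "image" (420x560x3 uint8, red, green, blue), "K" (3x3 intrinsics, pixels), "k1" (the pictures are not rectified: a ray, as slopes to the right and down, at radius r is drawn at 1 + k1 r^2 times it, then the intrinsics apply), "position" and "rotation" of the camera in the world. Camera axes: x right, y down, z forward; pixel columns grow to the right and rows downward; lengths in m; the calibration is good to about 2 mm. A picture is of the moment at which its call begins. There is no depth.
- arm.hand_in(): hands the job in; it is judged then, once.
The state is a dict: "time": time; "joint_positions": joint angles; "joint_velocities": joint speeds; "tau": joint torques, N m; "tool_pos": TCP position; "orientation": TCP orientation; "ft_force": force on the tool from outside, world axes, zero at the start; "wrist_torque": the same for the moment, N m; "width": finger opening in m; "gripper_force": force on a finger pad.
Only numpy, scipy, OpenCV 4.12 (cv2) and the standard library are available. Lean on these libraries where they do the work, as an engineer would, in place of code of your own. Each camera call takes 0.05 s, during which the arm holds its last target. There are 200 camera calls.

TASK

Set the twist timer on the wooden riser to 15 minutes: first turn its dial clockwise past the last mark (30 minutes) to wind the bell, then turn it back down to the 15-minute mark, the long middle one, and let go. The timer is loose, so press down on it firmly enough, but with less than 25 N, that its case does not turn or slide away while you twist; leave it standing where it was, facing as it did, and leave the other things alone.

Things in the scene. Friction and masses are not known exactly. Their poses are not given: they have to be found in the camera images.
- timer: Loose round twist timer, about 0.2 kg, on the riser: white case 90 mm across, its top 28.5 mm above its underside, on a 60 mm rubber foot. Origin: centre of the underside; z up; -x points to the 15-minute mark. Twisted with only its own weight on the riser, the case turns along with the dial; a push of 12 to 20 N kept up while twisting always holds it still. A load above 30 N cracks it.
- dial (a joint): Dial angle (rad) in the case: 0 at the 0-minute mark, growing clockwise seen from above by 0.05 a minute: 0.75 at 15 minutes, 1.5 at the top mark (30), hard stop at 1.75. Starts at 0.2 to 0.5; stiff (0.09 N m), stays where left. The pointer's direction in the timer's frame is (pi + 0.75 - value) anticlockwise from +x. Contact is hard: each mm pushed down adds 5 to 20 N, so measure the push.
- grip (a point): Centre of the dial's upright grey grip bar, half-way up, on the dial's axis, 49.5 mm above the timer's underside; x axis along the bar to the pointer end. Bar 46 mm long, 14 thick, 26 tall (top 13 mm above this point), on a flat dial disc 62 mm across whose top is 13 mm below this point. A dark line on the bar runs to the pointer, a small nose at the bar's foot reaching the disc's edge.
- case_front (a point): Point on the side of the case under the 15-minute mark, 45 mm from the axis, 15 mm above the underside; shows whether the case has turned or shifted. Seven dark marks lie on the rim of the case's top, one per 5 minutes, 14.3 degrees apart, clockwise from above: 0, 15 and 30 long and thick, the others short and thin; 0 and 30 lie 43 degrees either side of 15.
- riser_top (a point): Centre of the top of the fixed wooden riser shelf, 160 mm (x) by 300 mm (y); its top is 45 to 60 mm above the table. The timer stands 85 mm to one side of the centre, the tumbler 85 mm to the other, the nail clipper in between.
- tumbler_mid (a point): Centre of a sage ceramic tumbler, 68 mm across, 75 mm tall, on the riser. Bystander.
- clipper_mid (a point): Centre of a steel nail clipper, 58 by 12 by 12 mm, lying on the riser. Bystander.
- pills_mid (a point): Centre of a blue plastic pill bottle, 50 mm across, 85 mm tall, on the table. Bystander.
- acrylic_mid (a point): Centre of a clear acrylic open box, 100 by 80 by 50 mm, on the table. Bystander.
- tweezers_mid (a point): Centre of steel tweezers, 95 mm long, lying on the table. Bystander.
- thermometer_mid (a point): Centre of a white stick thermometer, 120 mm long, lying on the table. Bystander.
- creamjar_mid (a point): Centre of a white cream jar, 60 mm across, 60 mm tall, on the table. Bystander.

How it is judged (in metres and radians):
On the way, in this order (a step that is already met when the one before it is completed fails the run):
1. the dial is turned past the 30-minute top mark (beyond 1.55 rad) (value of joint dial above 1.55 rad), for 0.1 s.
2. the dial is turned back to 15 minutes (0.75 rad within 0.08) (value of joint dial between 0.67 and 0.83 rad), for 0.3 s.
At the end, for the whole second after the job is handed in: The dial is at rest at 15 minutes (0.75 rad, within 0.08 rad or 1.6 minutes); the timer is released, upright (within 0.05 rad) and at rest on the riser, its axis and the front of its case each within 20 mm of where they were at the start (all of step 2 and velocity of joint dial between -0.05 and 0.05 rad/s and distance of each of case_front, timer from where it was at the start of the episode below 0.02 m and angle between timer's own z axis and vertical below 0.05 rad and linear speed of timer below 0.02 m/s); the robot touches nothing.
It fails at once if the timer is pressed on the riser with more than 30 N (contact force between timer and riser above 30 N).
It fails at once if another thing is shifted by more than 25 mm (distance of any of tumbler_mid, clipper_mid, pills_mid, acrylic_mid, tweezers_mid, thermometer_mid, creamjar_mid from where it was at the start of the episode above 0.025 m).
It also fails if it takes over 64 s, if anything falls off the work surface, if the arm or the gripper's body presses on something with over 40 N, if the wrist force passes 120 N, or if a joint passes its speed limit or range.

## Working session

There is one attempt and no reset: what is moved stays moved. The work goes in short steps, Python scripts to look and compute and a tool call to move; the robot and the scene stay as the last step left them, time stands still between calls to the robot, and variables do not carry over. Pictures are saved under pics/ and viewed, at most 13 in all, crops included, and the job is handed in when it is done.

Besides the shell and the picture viewer there is one more tool, called after "Request:" in YAML: its name, and indented under it one key for each argument. send_rows: Moves the arm, as the interface text tells. Its arguments: {"type":"object","properties":{"steps":{"type":"array","items":{"type":"object","properties":{"slide":{"type":"array","items":{"type":"number"}},"dr":{"type":"array","items":{"type":"number"}},"fingers":{"type":"number"}}}},"squeeze":{"type":"number"}},"required":["steps"]}

```bash
mkdir -p pics; cat > h.py <<'E'
import numpy as np, cv2, pickle
from cell import arm
def grab(n,tag):
    f=arm.grab_frame(n); cv2.imwrite(f'pics/{tag}.png',f['image'][:,:,::-1]); pickle.dump(f,open(f'{tag}.pkl','wb')); return f
def load(tag): return pickle.load(open(f'{tag}.pkl','rb'))
def ray(f,uv):
    K=np.array(f['K']);d=(np.array(uv,float)-[K[0,2],K[1,2]])/[K[0,0],K[1,1]]
    u=d.copy()
    for _ in range(30): u=d/(1+f['k1']*(u@u))
    return np.array(f['position']),np.array(f['rotation'])@np.array([*u,1])
def onz(f,uv,z):
    p,r=ray(f,uv); return p+r*(z-p[2])/r[2]
def tri(obs):
    A=np.zeros((3,3));b=np.zeros(3)
    for f,uv in obs:
        p,r=ray(f,uv);r=r/np.linalg.norm(r);M=np.eye(3)-np.outer(r,r);A+=M;b+=M@p
    return np.linalg.solve(A,b)
def proj(f,X):
    c=np.array(f['rotation']).T@(np.array(X)-f['position']);u=c[:2]/c[2];u=u*(1+f['k1']*(u@u));K=np.array(f['K'])
    return u*[K[0,0],K[1,1]]+[K[0,2],K[1,2]]
E
python3 - <<'E'
from h import *
a=grab('scene','s0')['image'];b=grab('side','d0')['image'];w=grab('wrist','w0')
cv2.imwrite('pics/sd.png',cv2.resize(np.hstack([a,b]),(800,300))[:,:,::-1])
o=arm.get_obs();print(o);print(w['position'],w['rotation'])
E
```

```text
{'time': 0.15, 'joint_positions': array([-77.14753577,  35.27661529,  -0.72208996,  81.61803782,
         0.46561247,  63.22342292,  -2.31668852]), 'joint_velocities': array([ 0.07649293, -0.16765738,  0.05634062, -0.28402135, -0.06320985,
        0.15199959,  0.0578547 ]), 'tau': array([ 8.00425751e-04, -4.59348929e+01,  2.09371545e-01, -1.65941656e+01,
       -6.11301418e-02,  1.81588641e-02,  1.65742599e-04]), 'tool_pos': array([0.1611759 , 0.62906682, 0.21775901]), 'orientation': array([[-9.68717401e-01,  2.48166063e-01, -4.49654724e-04],
       [ 2.48166465e-01,  9.68715421e-01, -1.95923467e-03],
       [-5.06280903e-05, -2.00953394e-03, -9.99997980e-01]]), 'ft_force': array([ 0.52285246, -0.54847613,  0.10245344]), 'wrist_torque': array([0.00987995, 0.00886883, 0.01861437]), 'gripper_force': 0.0, 'width': 0.09290471155772713}
[0.08586583 0.64957607 0.38354349] [[ 0.24756691  0.93015603  0.27114642]
 [ 0.96886767 -0.23696281 -0.07172208]
 [-0.00246111  0.28046102 -0.95986226]]
```

View pics/s0.png

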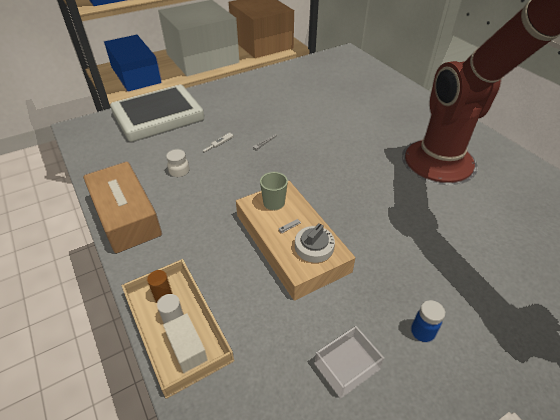

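View pics/d0.png

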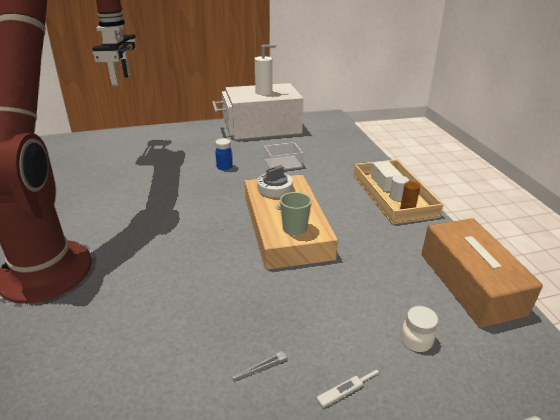

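The scene view shows the timer at about (315,242), the tumbler at (273,190) and the clipper at (289,226). In the side view the timer is at (276,183), partly behind the tumbler at (295,213).

```bash
python3 - <<'E'
from h import *
s=load('s0');d=load('d0')
# top front corners of riser: near robot-far ends
print('timer',tri([(s,(316,240)),(d,(275,182))]), 'tumbler top',tri([(s,(273,178)),(d,(296,200))]))
for z in (.045,.06):
    print(z,'riser corners scene',[onz(s,p,z).round(3) for p in [(237,209),(275,186),(353,259),(298,283)]])
    print('side',[onz(d,p,z).round(3) for p in [(245,183),(297,178),(332,244),(269,252)]])
a=s['image'][200:280,265:365];b=d['image'][155:225,230:330]
cv2.imwrite('pics/c0.png',np.hstack([cv2.resize(a,(400,320),interpolation=3),cv2.resize(b,(400,320),interpolation=3)])[:,:,::-1])
E
```

```text
timer [0.54125497 0.12783247 0.08006006] tumbler top [ 0.54712417 -0.05096557  0.13348045]
0.045 riser corners scene [array([ 0.635, -0.082,  0.045]), array([ 0.509, -0.108,  0.045]), array([0.48 , 0.194, 0.045]), array([0.622, 0.185, 0.045])]
side [array([0.478, 0.2  , 0.045]), array([0.62 , 0.195, 0.045]), array([ 0.615, -0.105,  0.045]), array([ 0.478, -0.1  ,  0.045])]
0.06 riser corners scene [array([ 0.641, -0.069,  0.06 ]), array([ 0.517, -0.094,  0.06 ]), array([0.489, 0.202, 0.06 ]), array([0.628, 0.194, 0.06 ])]
side [array([0.474, 0.173, 0.06 ]), array([0.612, 0.169, 0.06 ]), array([ 0.608, -0.123,  0.06 ]), array([ 0.474, -0.118,  0.06 ])]
```

View pics/c0.png

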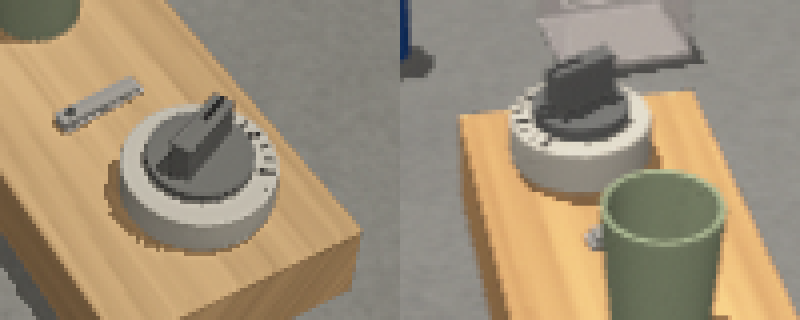

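The crops show the seven marks facing the robot side (world -x) and the pointer near the low end. The timer is at about (0.543, 0.128), with the riser top at about 0.053. I'll move above it for a wrist view.

Request:
send_rows:
  steps:
    - {"slide":[-27.5,-21.7,0],"fingers":-1}
    - {"slide":[-27.5,-21.7,0],"fingers":-1}
    - {"slide":[-27.5,-21.7,0],"fingers":-1}
    - {"slide":[-27.5,-21.7,0],"fingers":-1}
    - {"slide":[-27.5,-21.7,0],"fingers":-1}
    - {"slide":[-27.5,-21.7,0],"fingers":-1}
    - {"slide":[-27.5,-21.7,0],"fingers":-1}
    - {"slide":[-27.5,-21.7,0],"fingers":-1}
    - {"slide":[-27.5,-21.7,0],"fingers":-1}
    - {"slide":[-27.5,-21.7,0],"fingers":-1}
    - {"slide":[-27.5,-21.7,0],"fingers":-1}
    - {"slide":[-27.5,-21.7,0],"fingers":-1}

```text
validation failed for argument at $.st...
```

Request:
send_rows:
  steps:
    - {"slide":[-27.5,-21.7,0],"fingers":-1}
    - {"slide":[-27.5,-21.7,0],"fingers":-1}
    - {"slide":[-27.5,-21.7,0],"fingers":-1}
    - {"slide":[-27.5,-21.7,0],"fingers":-1}
    - {"slide":[-27.5,-21.7,0],"fingers":-1}
    - {"slide":[-27.5,-21.7,0],"fingers":-1}
    - {"slide":[0,0,0],"fingers":-1}
    - {"slide":[0,0,0],"fingers":-1}

```text
validation failed for argument at $.st...
```

```bash
python3 - <<'E'
from h import *
f=grab('wrist','w1');o=arm.get_obs();print(o['time'],o['tool_pos'],o['orientation'],o['joint_positions'],o['ft_force'],o['wrist_torque'])
c=proj(f,[.543,.128,.09]);print(c)
E
```

```text
0.2 [0.16119033 0.62919783 0.21791472] [[-9.68730028e-01  2.48116890e-01 -3.77004903e-04]
 [ 2.48117175e-01  9.68728765e-01 -1.56413645e-03]
 [-2.28731785e-05 -1.60876734e-03 -9.99998706e-01]] [-77.1476611   35.26946673  -0.72339155  81.60510676   0.46555238
  63.2205042   -2.31483887] [1.29583068 0.16513864 0.26017158] [-0.05134877 -0.11585555  0.03199224]
[-36.46441465 583.86881714]
```

View pics/w1.png

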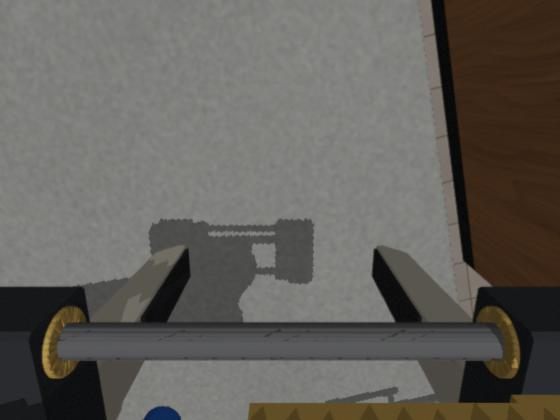

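The moves were refused because the rows need "dr", so the arm hasn't moved and this picture shows only bare table. I'll resend with "dr".

Request:
send_rows:
  steps:
    - {"slide":[-27.5,-21.7,0],"dr":[0,0,0],"fingers":-1}
    - {"slide":[-27.5,-21.7,0],"dr":[0,0,0],"fingers":-1}
    - {"slide":[-27.5,-21.7,0],"dr":[0,0,0],"fingers":-1}
    - {"slide":[-27.5,-21.7,0],"dr":[0,0,0],"fingers":-1}
    - {"slide":[-27.5,-21.7,0],"dr":[0,0,0],"fingers":-1}
    - {"slide":[-27.5,-21.7,0],"dr":[0,0,0],"fingers":-1}
    - {"slide":[-27.5,-21.7,0],"dr":[0,0,0],"fingers":-1}
    - {"slide":[-27.5,-21.7,0],"dr":[0,0,0],"fingers":-1}
    - {"slide":[-27.5,-21.7,0],"dr":[0,0,0],"fingers":-1}
    - {"slide":[-27.5,-21.7,0],"dr":[0,0,0],"fingers":-1}
    - {"slide":[-27.5,-21.7,0],"dr":[0,0,0],"fingers":-1}
    - {"slide":[-27.5,-21.7,0],"dr":[0,0,0],"fingers":-1}

```text
time: 1.2
tool_pos: [0.4171, 0.294, 0.2187]
orientation: [[-0.969, 0.248, -0.0], [0.248, 0.969, 0.0], [0.0, 0.0, -1.0]]
ft_force: [0.9, 0.5, -0.8]
width: 0.0931
gripper_force: 0.0
```

Request:
send_rows:
  steps:
    - {"slide":[-27.5,-21.7,0],"dr":[0,0,0],"fingers":-1}
    - {"slide":[-27.5,-21.7,0],"dr":[0,0,0],"fingers":-1}
    - {"slide":[-27.5,-21.7,0],"dr":[0,0,0],"fingers":-1}
    - {"slide":[-27.5,-21.7,0],"dr":[0,0,0],"fingers":-1}
    - {"slide":[-27.5,-21.7,0],"dr":[0,0,0],"fingers":-1}
    - {"slide":[-27.5,-21.7,0],"dr":[0,0,0],"fingers":-1}
    - {"slide":[0,0,0],"dr":[0,0,0],"fingers":-1}
    - {"slide":[0,0,0],"dr":[0,0,0],"fingers":-1}

```text
time: 1.87
tool_pos: [0.5448, 0.1256, 0.2183]
orientation: [[-0.967, 0.254, -0.0], [0.254, 0.967, -0.001], [-0.0, -0.001, -1.0]]
ft_force: [-0.2, 0.5, -0.2]
width: 0.0933
gripper_force: 0.0
```

```bash
python3 - <<'E'
from h import *
f=grab('wrist','w1');o=arm.get_obs();print(o['time'],o['tool_pos'],o['orientation'],o['joint_positions'],o['ft_force'],o['wrist_torque'])
c=proj(f,[.543,.128,.09]);print(c)
cv2.imwrite('pics/w1b.png',cv2.resize(f['image'],(784,588),interpolation=3)[:,:,::-1])
E
```

```text
1.9167 [0.54373002 0.12810015 0.21831494] [[-9.68330550e-01  2.49669663e-01 -1.00258922e-03]
 [ 2.49669493e-01  9.68331069e-01  2.93282894e-04]
 [ 1.04406213e-03  3.36788434e-05 -9.99999454e-01]] [-17.8053024   27.07180248   3.51623468  97.12266205  -1.96852663
  55.91629788  61.97344573] [-0.57610578  0.76996341  0.73026749] [0.00140609 0.03931297 0.02001568]
[281.90613408 194.48405887]
```

View pics/w1b.png

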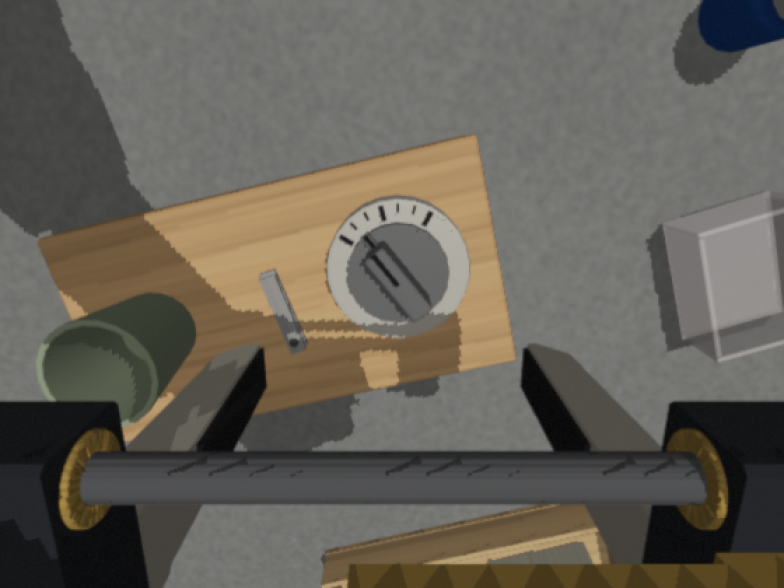

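The wrist view (1.4x enlarged) shows the timer case at about (398,262). The long marks are 0 at (346,239), 15 at (382,213) and 30 at (429,218). The bar runs from about (424,312) to the pointer nose at (369,241), between the 0 and 15 marks.

```bash
python3 - <<'E'
from h import *
s=load('s0');d=load('d0');w=load('w1');q=lambda x,y:(w,(x/1.4,y/1.4))
print('c1',tri([(s,(353,259)),(d,(245,183)),q(477,137)]),'c2',tri([(s,(298,283)),(d,(297,178)),q(515,358)]))
for zr in (.048,.053,.058):
    z=zr+.0285
    m=[onz(w,q(*p)[1],z) for p in [(346,239),(382,213),(429,218)]]
    # circle through 3 marks
    A=np.array([[2*(m[i+1]-m[0])[0],2*(m[i+1]-m[0])[1]] for i in (0,1)]);b=[m[i+1][:2]@m[i+1][:2]-m[0][:2]@m[0][:2] for i in (0,1)]
    c=np.linalg.solve(A,b);print(zr,'marks',c,np.linalg.norm(m[0][:2]-c))
    # outer top rim left/right/top extreme
    e=[onz(w,q(*p)[1],z)[:2] for p in [(327,268),(470,268)]];print('case',(e[0]+e[1])/2,np.linalg.norm(e[0]-e[1]))
    e=[onz(w,q(*p)[1],zr+.0365)[:2] for p in [(346,269),(450,269)]];print('disc',(e[0]+e[1])/2,np.linalg.norm(e[0]-e[1]))
    v=m[1][:2]-(e[0]+e[1])/2;print('15 dir',np.degrees(np.arctan2(v[1],v[0])))
    e=[onz(w,q(*p)[1],zr+.0365)[:2] for p in [(369,241)]][0];t=onz(w,q(377,244)[1],zr+.0625)[:2],onz(w,q(424,302)[1],zr+.0625)[:2]
    print('nose',e,'bar top',t,np.degrees(np.arctan2(*(t[0]-t[1])[::-1])))
im=w['image'][130:240,220:350]
cv2.imwrite('pics/w1c.png',cv2.resize(im,(709,600),interpolation=3)[:,:,::-1]) 
E
```

```text
c1 [0.47965051 0.19719036 0.04702677] c2 [0.62594651 0.19115483 0.05257067]
0.048 marks [0.54794765 0.1295585 ] 0.039936019119446366
case [0.54427041 0.13019879] 0.09068283022163064
disc [0.54286815 0.13016864] 0.06427583531597197
15 dir -178.23445251932586
nose [0.52142793 0.11749654] bar top (array([0.51968911, 0.12386849]), array([0.55923033, 0.14116912])) -156.3689865475672
0.053 marks [0.54667479 0.12983358] 0.03928711917889809
case [0.5430573  0.13046347] 0.08920937131317966
disc [0.54164606 0.13044088] 0.06320357395407804
15 dir -178.22098948106594
nose [0.52056351 0.11798018] bar top (array([0.51877434, 0.12428168]), array([0.55759327, 0.14126628])) -156.36898654756726
0.058 marks [0.54540193 0.13010865] 0.03863821923834966
case [0.5418442  0.13072814] 0.08773591240472867
disc [0.54042397 0.13071312] 0.06213131259218411
15 dir -178.2070481757911
nose [0.51969909 0.11846382] bar top (array([0.51785957, 0.12469486]), array([0.55595621, 0.14136343])) -156.36898654756723
```

View pics/w1c.png

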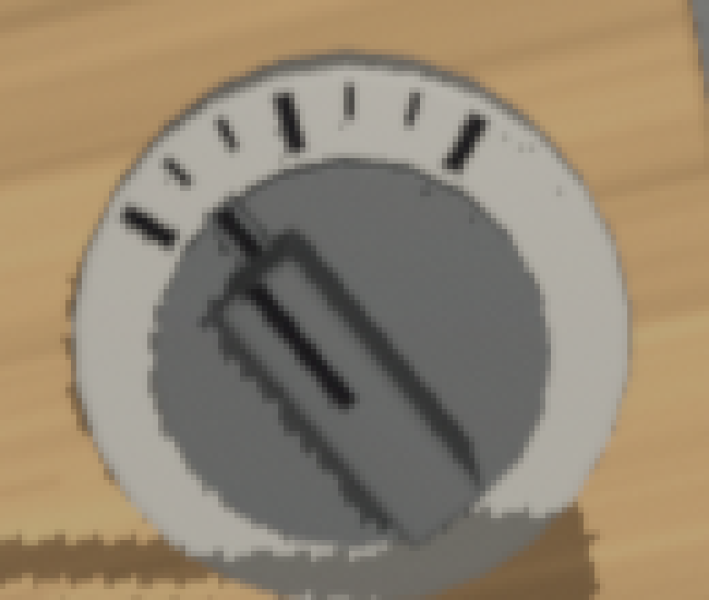

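```bash
python3 - <<'E'
from h import *
from scipy.optimize import least_squares
w=load('w1');px=lambda x,y:np.array([220+x/5.4545,130+y/5.4545])
M=[px(*p) for p in [(148,227),(178,171),(228,134),(290,123),(349,101),(413,111),(465,144)]]
def circ(c,r,z): 
    t=np.linspace(0,2*np.pi,180);return np.array([proj(w,[c[0]+r*np.cos(a),c[1]+r*np.sin(a),z]) for a in t])
def res(p):
    x,y,zr,yaw,val,rm=p;R=[]
    for k,m in enumerate(M):
        a=yaw+np.pi+.75-.25*k
        R+=list(proj(w,[x+rm*np.cos(a),y+rm*np.sin(a),zr+.0285])-m)
    for r,h,(l,rt,t) in ((.045,.0285,(px(75,0)[0],px(630,0)[0],px(0,66)[1])),(.031,.0365,(px(150,0)[0],px(549,0)[0],px(0,157)[1]))):
        P=circ((x,y),r,zr+h);R+=[P[:,0].min()-l,P[:,0].max()-rt,P[:,1].min()-t]
    a=yaw+np.pi+.75-val;d=np.array([np.cos(a),np.sin(a)])
    R+=list(proj(w,[x+.031*d[0],y+.031*d[1],zr+.0365])-px(222,210))
    for sgn,pt in ((1,px(258,272)),(-1,px(448,513))): R+=list(proj(w,[x+sgn*.023*d[0],y+sgn*.023*d[1],zr+.0625])-pt)
    return R+[(zr-.052)/.003]
f=least_squares(res,[.543,.13,.052,0,.4,.039],loss='soft_l1');p=f.x
print(p.round(4),np.round(f.fun,1));print('pointer deg',np.degrees(p[3]+np.pi+.75-p[4])-360,'15 deg',np.degrees(p[3])+180)
E
```

```text
[0.545  0.1297 0.0506 0.0063 0.3323 0.0383] [-0.3 -1.4  1.   0.4  0.6  0.5 -0.4 -1.7 -0.1  0.8 -0.7  0.3  0.2 -1.8
 -0.5 -0.1 -0.7  0.8 -0.2  0.6  0.6 -1.  -1.2  1.5  0.4  0.9 -0.5]
pointer deg -155.7051331474091 15 deg 180.3623886145153
```

The fit is consistent: timer at (0.545, 0.130), riser top 0.051, 15-mark direction 180°, dial about 0.33, pointer at -156°. I'll align with the bar and descend part way.

Request:
send_rows:
  steps:
    - {"slide":[-0.9,1.9,0],"dr":[0,0,-6.5],"fingers":0.3}
    - {"slide":[0,0,0],"dr":[0,0,-6.5],"fingers":0.3}
    - {"slide":[0,0,0],"dr":[0,0,-6.5],"fingers":0.3}
    - {"slide":[0,0,0],"dr":[0,0,-6.5],"fingers":0.3}
    - {"slide":[0,0,0],"dr":[0,0,-6.5],"fingers":0.3}
    - {"slide":[0,0,0],"dr":[0,0,-6.5],"fingers":0.3}
    - {"slide":[0,0,20],"dr":[0,0,0],"fingers":0.3}
    - {"slide":[0,0,20],"dr":[0,0,0],"fingers":0.3}
    - {"slide":[0,0,20],"dr":[0,0,0],"fingers":0.3}
    - {"slide":[0,0,20],"dr":[0,0,0],"fingers":0.3}
    - {"slide":[0,0,0],"dr":[0,0,0],"fingers":0.3}
    - {"slide":[0,0,0],"dr":[0,0,0],"fingers":0.3}
  squeeze: 6

```text
time: 2.92
tool_pos: [0.5438, 0.1317, 0.1382]
orientation: [[-0.908, -0.419, -0.003], [-0.419, 0.908, 0.0], [0.002, 0.001, -1.0]]
ft_force: [-0.1, -0.0, -0.0]
width: 0.0326
gripper_force: 0.0
```

```bash
python3 - <<'E'
from h import *
f=grab('wrist','w2');o=arm.get_obs();print(o['time'],o['tool_pos'],o['orientation'],o['joint_positions'],o['ft_force'],o['width'])
cv2.imwrite('pics/w2b.png',cv2.resize(f['image'],(784,588),interpolation=3)[:,:,::-1])
a=np.radians(-155.7);d=np.array([np.cos(a),np.sin(a),0])
for s,h in((.031,.0365),(.023,.0625),(-.023,.0625)):print(1.4*proj(f,np.array([.545,.1297,.0506+h])+s*d))
E
```

```text
2.9667 [0.54493554 0.13163817 0.13926087] [[-9.08016261e-01 -4.18934915e-01  8.10595423e-05]
 [-4.18934729e-01  9.08016011e-01  7.85082859e-04]
 [-4.02501983e-04  6.78909345e-04 -9.99999689e-01]] [-11.6427311   32.62188415  -6.38889664 102.07664754   4.76243005
  45.54474347  94.39888195] [-0.0813756   0.52892992  0.1660622 ] 0.03244448721634651
[386.63368691 252.68418435]
[385.81046243 286.05894183]
[385.22392102 390.55371215]
```

View pics/w2b.png

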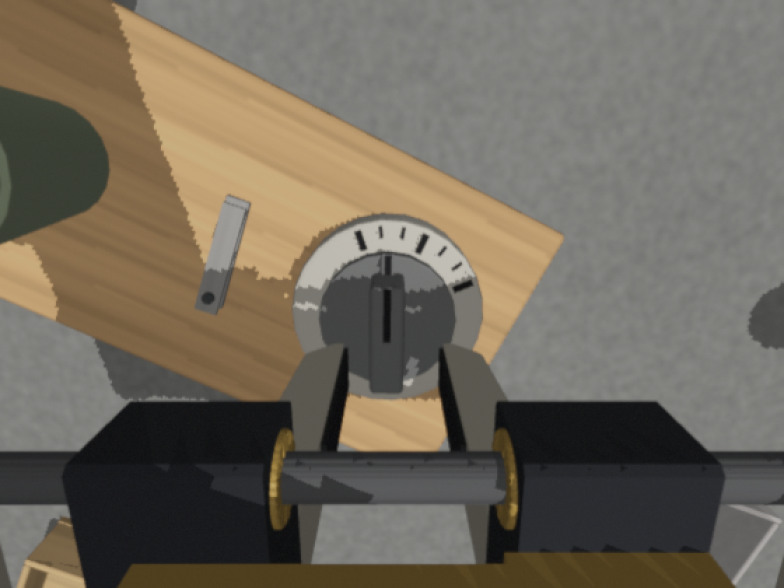

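The wrist view at z=0.139 shows the bar vertical in the image at x≈387, between the fingers (347 and 440), with the pointer up at (388,262). It is aligned apart from about 1 mm sideways. Descending.

Request:
send_rows:
  steps:
    - {"slide":[0,-1.2,10],"dr":[0,0,0],"fingers":0.3}
    - {"slide":[0,0,10],"dr":[0,0,0],"fingers":0.3}
    - {"slide":[0,0,10],"dr":[0,0,0],"fingers":0.3}
    - {"slide":[0,0,8],"dr":[0,0,0],"fingers":0.3}
    - {"slide":[0,0,5],"dr":[0,0,0],"fingers":0.3}
    - {"slide":[0,0,0],"dr":[0,0,0],"fingers":0.3}
    - {"slide":[0,0,0],"dr":[0,0,0],"fingers":1}
    - {"slide":[0,0,0],"dr":[0,0,0],"fingers":1}
    - {"slide":[0,0,0],"dr":[0,0,0],"fingers":1}
    - {"slide":[0,0,0],"dr":[0,0,0],"fingers":1}
    - {"slide":[0,0,0],"dr":[0,0,0],"fingers":1}
  squeeze: 6

```text
time: 3.88
tool_pos: [0.5459, 0.1293, 0.096]
orientation: [[-0.909, -0.417, 0.001], [-0.417, 0.909, 0.001], [-0.001, 0.0, -1.0]]
ft_force: [-0.1, 0.5, 0.2]
width: 0.0139
gripper_force: 6.0
```

Request:
send_rows:
  steps:
    - {"slide":[0,0,1],"dr":[0,0,0],"fingers":1}
    - {"slide":[0,0,1],"dr":[0,0,0],"fingers":1}
    - {"slide":[0,0,0.5],"dr":[0,0,0],"fingers":1}
    - {"slide":[0,0,0],"dr":[0,0,0],"fingers":1}
    - {"slide":[0,0,0],"dr":[0,0,0],"fingers":1}

```text
time: 4.3
tool_pos: [0.5464, 0.1295, 0.0948]
orientation: [[-0.909, -0.417, 0.002], [-0.417, 0.909, 0.001], [-0.002, -0.0, -1.0]]
ft_force: [-1.2, 0.9, 7.0]
width: 0.0141
gripper_force: 6.0
```

Request:
send_rows:
  steps:
    - {"slide":[0,0,0.5],"dr":[0,0,0],"fingers":1}
    - {"slide":[0,0,0.5],"dr":[0,0,0],"fingers":1}
    - {"slide":[0,0,0],"dr":[0,0,0],"fingers":1}
    - {"slide":[0,0,0],"dr":[0,0,0],"fingers":1}

```text
time: 4.63
tool_pos: [0.5466, 0.1297, 0.094]
orientation: [[-0.909, -0.417, 0.003], [-0.417, 0.909, 0.001], [-0.003, -0.0, -1.0]]
ft_force: [-1.0, 0.5, 7.9]
width: 0.0139
gripper_force: 6.0
```

Request:
send_rows:
  steps:
    - {"slide":[0,0,0],"dr":[0,0,0],"fingers":1}
    - {"slide":[0,0,0],"dr":[0,0,0],"fingers":1}
    - {"slide":[0,0,0.5],"dr":[0,0,0],"fingers":1}
    - {"slide":[0,0,0],"dr":[0,0,0],"fingers":1}
    - {"slide":[0,0,0],"dr":[0,0,0],"fingers":1}
  squeeze: 25

```text
time: 5.05
tool_pos: [0.5466, 0.1297, 0.094]
orientation: [[-0.909, -0.417, 0.003], [-0.417, 0.909, 0.001], [-0.003, -0.0, -1.0]]
ft_force: [-2.2, 0.0, 10.8]
width: 0.014
gripper_force: 25.0
```

Request:
send_rows:
  steps:
    - {"slide":[0,0,0.5],"dr":[0,0,0],"fingers":1}
    - {"slide":[0,0,0.4],"dr":[0,0,0],"fingers":1}
    - {"slide":[0,0,0],"dr":[0,0,0],"fingers":1}
    - {"slide":[0,0,0],"dr":[0,0,0],"fingers":1}

```text
time: 5.38
tool_pos: [0.5467, 0.1297, 0.094]
orientation: [[-0.909, -0.417, 0.003], [-0.417, 0.909, 0.001], [-0.003, -0.0, -1.0]]
ft_force: [-3.9, 0.2, 15.8]
width: 0.0139
gripper_force: 25.0
```

Request:
send_rows:
  steps:
    - {"slide":[0,0,0],"dr":[0,0,2],"fingers":1}
    - {"slide":[0,0,0],"dr":[0,0,3],"fingers":1}
    - {"slide":[0,0,0],"dr":[0,0,3],"fingers":1}
    - {"slide":[0,0,0],"dr":[0,0,2],"fingers":1}
    - {"slide":[0,0,0],"dr":[0,0,0],"fingers":1}
    - {"slide":[0,0,0],"dr":[0,0,0],"fingers":1}

```text
time: 5.88
tool_pos: [0.5469, 0.1292, 0.094]
orientation: [[-0.968, -0.252, 0.003], [-0.252, 0.968, 0.001], [-0.003, -0.0, -1.0]]
ft_force: [-3.4, -1.3, 16.3]
width: 0.014
gripper_force: 25.0
```

```bash
python3 - <<'E'
from h import *
o=arm.get_obs();print(o['time'],o['tool_pos'],o['ft_force'],o['wrist_torque'],o['joint_positions'],np.degrees(np.arctan2(o['orientation'][1,0],o['orientation'][0,0])))
E
```

```text
5.8833 [0.5468651  0.12923179 0.09396934] [-3.42814201 -1.34341511 16.28393996] [-0.1649085   0.8241521  -0.02705102] [-13.64742815  36.12138607  -2.93840591 104.44110625   2.77270176
  39.30960786  86.45868211] -165.3795566403479
```

Request:
send_rows:
  steps:
    - {"slide":[0,0,0],"dr":[0,0,3],"fingers":1}
    - {"slide":[0,0,0],"dr":[0,0,3],"fingers":1}
    - {"slide":[0,0,0],"dr":[0,0,3],"fingers":1}
    - {"slide":[0,0,0],"dr":[0,0,3],"fingers":1}
    - {"slide":[0,0,0],"dr":[0,0,3],"fingers":1}
    - {"slide":[0,0,0],"dr":[0,0,3],"fingers":1}
    - {"slide":[0,0,0],"dr":[0,0,3],"fingers":1}
    - {"slide":[0,0,0],"dr":[0,0,3],"fingers":1}

```text
time: 6.55
tool_pos: [0.5469, 0.128, 0.094]
orientation: [[-0.986, 0.165, 0.003], [0.165, 0.986, -0.001], [-0.003, -0.0, -1.0]]
ft_force: [-3.0, -2.7, 16.6]
width: 0.0138
gripper_force: 25.0
```

Request:
send_rows:
  steps:
    - {"slide":[0,0,0],"dr":[0,0,3],"fingers":1}
    - {"slide":[0,0,0],"dr":[0,0,3],"fingers":1}
    - {"slide":[0,0,0],"dr":[0,0,3],"fingers":1}
    - {"slide":[0,0,0],"dr":[0,0,3],"fingers":1}
    - {"slide":[0,0,0],"dr":[0,0,3],"fingers":1}
    - {"slide":[0,0,0],"dr":[0,0,3],"fingers":1}
    - {"slide":[0,0,0],"dr":[0,0,3],"fingers":1}
    - {"slide":[0,0,0],"dr":[0,0,3],"fingers":1}
    - {"slide":[0,0,0],"dr":[0,0,3],"fingers":1}
    - {"slide":[0,0,0],"dr":[0,0,3],"fingers":1}
    - {"slide":[0,0,0],"dr":[0,0,0],"fingers":1}
    - {"slide":[0,0,0],"dr":[0,0,0],"fingers":1}

```text
time: 7.55
tool_pos: [0.5463, 0.1266, 0.094]
orientation: [[-0.772, 0.636, 0.002], [0.636, 0.772, -0.002], [-0.002, -0.0, -1.0]]
ft_force: [-4.9, -2.9, 17.6]
width: 0.0138
gripper_force: 25.0
```

```bash
python3 - <<'E'
from h import *
f=grab('wrist','w3')
o=arm.get_obs();print(o['time'],o['tool_pos'],o['ft_force'],o['wrist_torque'],np.degrees(np.arctan2(o['orientation'][1,0],o['orientation'][0,0])))
c=proj(f,[.545,.1297,.08]);print(c)
x,y=int(c[0])-100,int(max(0,c[1]-75));print(x,y)
im=f['image'][y:y+150,x:x+200].copy()
# predicted marks for unmoved case
big=cv2.resize(im,(800,600),interpolation=cv2.INTER_CUBIC)
for k in range(7):
    a=.0063+np.pi+.75-.25*k;q=(proj(f,[.545+.0383*np.cos(a),.1297+.0383*np.sin(a),.0791])-[x,y])*4
    cv2.circle(big,tuple(int(v) for v in q),5,(255,0,0),1)
cv2.imwrite('pics/w3b.png',big[:,:,::-1])
E
```

```text
7.6 [0.54628382 0.12656501 0.09396176] [-4.43071705 -3.62611041 19.03290067] [-0.87831842  1.12748287 -0.07377962] 140.52807509267925
[282.02530222 246.42812821]
182 171
```

View pics/w3b.png

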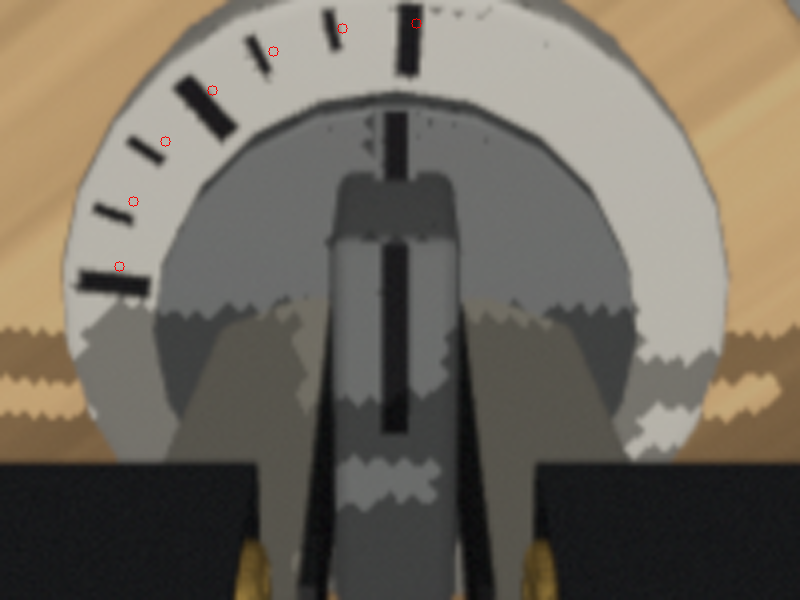

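The wrist view shows the pointer (396,145) just short of the 30 mark (408,40), so the dial is at about 1.45. The case has shifted about 2 mm and hasn't turned. I'll ease the push slightly and turn 12° more.

Request:
send_rows:
  steps:
    - {"slide":[0,0,-0.4],"dr":[0,0,2],"fingers":1}
    - {"slide":[0,0,0],"dr":[0,0,3],"fingers":1}
    - {"slide":[0,0,0],"dr":[0,0,3],"fingers":1}
    - {"slide":[0,0,0],"dr":[0,0,2],"fingers":1}
    - {"slide":[0,0,0],"dr":[0,0,2],"fingers":1}
    - {"slide":[0,0,0],"dr":[0,0,0],"fingers":1}
    - {"slide":[0,0,0],"dr":[0,0,0],"fingers":1}
    - {"slide":[0,0,0],"dr":[0,0,0],"fingers":1}

```text
time: 8.27
tool_pos: [0.5458, 0.1261, 0.094]
orientation: [[-0.623, 0.782, 0.001], [0.782, 0.623, -0.002], [-0.002, -0.001, -1.0]]
ft_force: [-4.9, -4.4, 16.6]
width: 0.0141
gripper_force: 25.0
```

```bash
python3 - <<'E'
from h import *
f=grab('wrist','w4')
o=arm.get_obs();print(o['time'],o['tool_pos'],o['ft_force'],o['wrist_torque'],np.degrees(np.arctan2(o['orientation'][1,0],o['orientation'][0,0])))
cv2.imwrite('pics/w4b.png',cv2.resize(f['image'][171:321,182:382],(800,600),interpolation=cv2.INTER_CUBIC)[:,:,::-1])
E
```

```text
8.3167 [0.54582185 0.1261387  0.09397294] [-4.4756301  -2.88110292 17.18370144] [-1.05587856  1.14013443  0.00141168] 128.53352213141693
```

View pics/w4b.png

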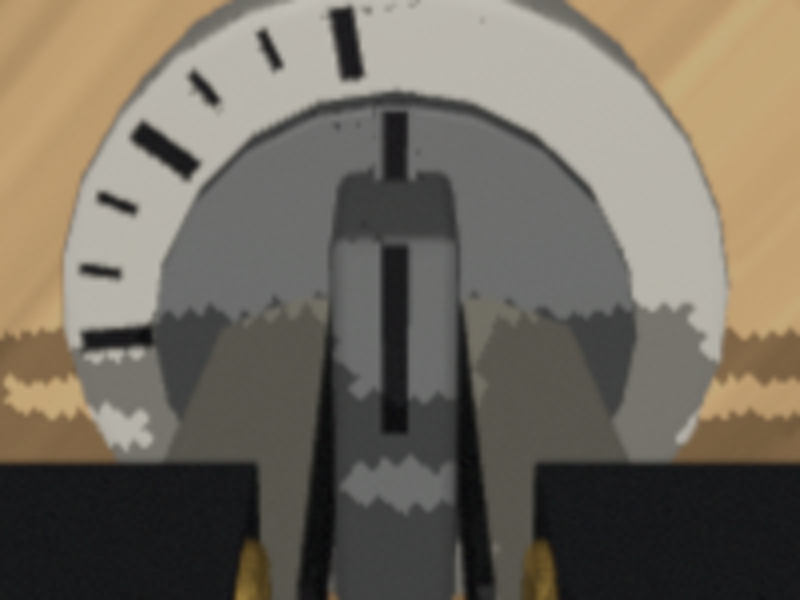

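The view shows the pointer (396) clearly past the 30 mark (346,45) by about 10°, so the dial is at about 1.66. Turning back.

Request:
send_rows:
  steps:
    - {"slide":[0,0,0],"dr":[0,0,-2],"fingers":1}
    - {"slide":[0,0,0],"dr":[0,0,-3],"fingers":1}
    - {"slide":[0,0,0],"dr":[0,0,-3],"fingers":1}
    - {"slide":[0,0,0],"dr":[0,0,-3],"fingers":1}
    - {"slide":[0,0,0],"dr":[0,0,-3],"fingers":1}
    - {"slide":[0,0,0],"dr":[0,0,-3],"fingers":1}
    - {"slide":[0,0,0],"dr":[0,0,-3],"fingers":1}
    - {"slide":[0,0,0],"dr":[0,0,-3],"fingers":1}
    - {"slide":[0,0,0],"dr":[0,0,-3],"fingers":1}
    - {"slide":[0,0,0],"dr":[0,0,0],"fingers":1}

```text
time: 9.15
tool_pos: [0.5467, 0.1272, 0.094]
orientation: [[-0.904, 0.428, 0.002], [0.428, 0.904, -0.001], [-0.003, 0.0, -1.0]]
ft_force: [-3.4, -2.5, 14.1]
width: 0.0137
gripper_force: 25.0
```

Request:
send_rows:
  steps:
    - {"slide":[0,0,0.2],"dr":[0,0,-3],"fingers":1}
    - {"slide":[0,0,0],"dr":[0,0,-3],"fingers":1}
    - {"slide":[0,0,0],"dr":[0,0,-3],"fingers":1}
    - {"slide":[0,0,0],"dr":[0,0,-3],"fingers":1}
    - {"slide":[0,0,0],"dr":[0,0,-3],"fingers":1}
    - {"slide":[0,0,0],"dr":[0,0,-3],"fingers":1}
    - {"slide":[0,0,0],"dr":[0,0,-3],"fingers":1}
    - {"slide":[0,0,0],"dr":[0,0,-3],"fingers":1}
    - {"slide":[0,0,0],"dr":[0,0,-1.8],"fingers":1}
    - {"slide":[0,0,0],"dr":[0,0,0],"fingers":1}
    - {"slide":[0,0,0],"dr":[0,0,0],"fingers":1}

```text
time: 10.07
tool_pos: [0.547, 0.1285, 0.094]
orientation: [[-1.0, -0.007, 0.003], [-0.007, 1.0, 0.0], [-0.003, 0.0, -1.0]]
ft_force: [-3.1, -1.0, 15.2]
width: 0.0138
gripper_force: 25.0
```

```bash
python3 - <<'E'
from h import *
f=grab('wrist','w5')
o=arm.get_obs();print(o['time'],o['tool_pos'],o['ft_force'],np.degrees(np.arctan2(o['orientation'][1,0],o['orientation'][0,0])))
cv2.imwrite('pics/w5b.png',cv2.resize(f['image'][171:321,182:382],(800,600),interpolation=cv2.INTER_CUBIC)[:,:,::-1])
E
```

```text
10.1167 [0.54695346 0.12848009 0.09399655] [-2.98053023 -1.62925088 15.29405262] -179.5853797598955
```

View pics/w5b.png

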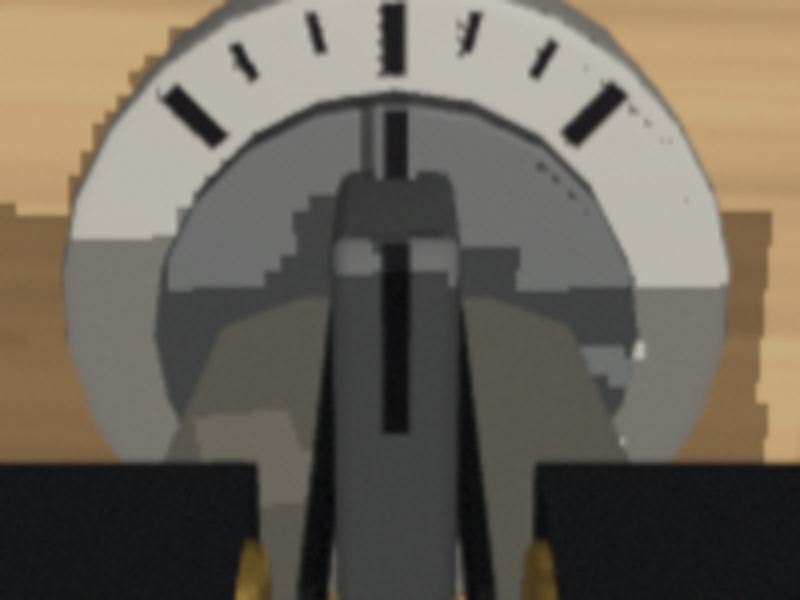

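The view shows the pointer (396,145) exactly in line with the long 15 mark (395,40), and the case still facing as before. I'll relieve the push, open and withdraw.

Request:
send_rows:
  steps:
    - {"slide":[0,0,-1],"dr":[0,0,0],"fingers":1}
    - {"slide":[0,0,-1],"dr":[0,0,0],"fingers":1}
    - {"slide":[0,0,0],"dr":[0,0,0],"fingers":1}
    - {"slide":[0,0,0],"dr":[0,0,0],"fingers":0.3}
    - {"slide":[0,0,0],"dr":[0,0,0],"fingers":0.3}
    - {"slide":[0,0,0],"dr":[0,0,0],"fingers":0.3}
    - {"slide":[0,0,-5],"dr":[0,0,0],"fingers":0.3}
    - {"slide":[0,0,-15],"dr":[0,0,0],"fingers":0.3}
    - {"slide":[0,0,-25],"dr":[0,0,0],"fingers":0.3}
    - {"slide":[0,0,-25],"dr":[0,0,0],"fingers":0.3}
    - {"slide":[0,0,-20],"dr":[0,0,0],"fingers":0.3}
    - {"slide":[0,0,0],"dr":[0,0,0],"fingers":0.3}
  squeeze: 6

```text
time: 11.12
tool_pos: [0.5481, 0.1296, 0.187]
orientation: [[-1.0, -0.008, 0.007], [-0.008, 1.0, 0.002], [-0.007, 0.002, -1.0]]
ft_force: [-0.4, -0.1, 0.1]
width: 0.0326
gripper_force: 0.0
```

```bash
python3 - <<'E'
from h import *
f=grab('wrist','w6')
o=arm.get_obs();print(o['time'],o['tool_pos'],o['ft_force'],o['width'])
c=proj(f,[.545,.1297,.08]);print(c)
x,y=int(c[0])-80,int(c[1])-60
big=cv2.resize(f['image'][y:y+120,x:x+160],(800,600),interpolation=cv2.INTER_CUBIC)
for k in range(7):
    a=.0063+np.pi+.75-.25*k;q=(proj(f,[.545+.0383*np.cos(a),.1297+.0383*np.sin(a),.0791])-[x,y])*5
    cv2.circle(big,tuple(int(v) for v in q),5,(255,0,0),1)
cv2.imwrite('pics/w6b.png',big[:,:,::-1])
E
```

```text
11.1667 [0.54678479 0.12925397 0.1848246 ] [-0.93640741 -0.42318158 -0.02317333] 0.03277325261362463
[279.54131974 199.17562696]
```

View pics/w6b.png

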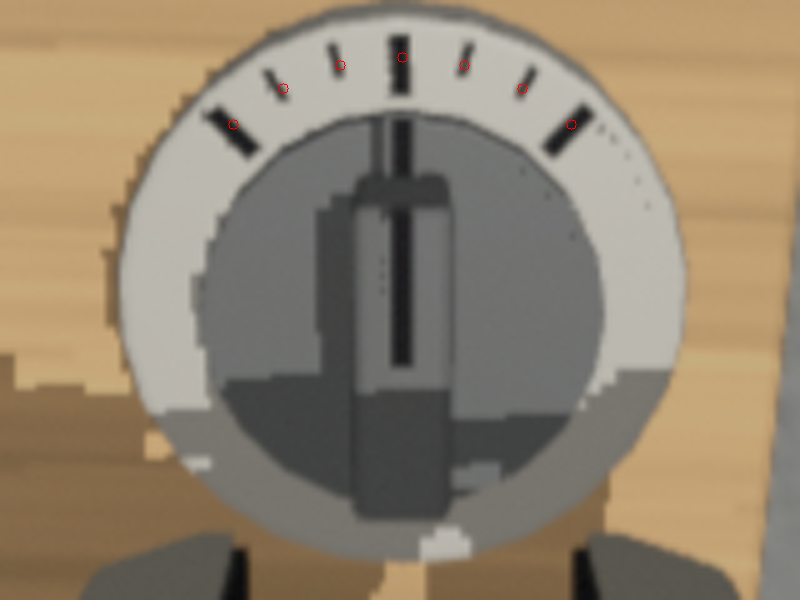

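The pointer (401,145) sits on the 15 mark (400,65). The marks match their starting positions to about 1 mm, and the gripper is clear.

```bash
python3 -c "
from cell import arm
print(arm.hand_in())"
```

```text
the job is handed in; nothing more can be done
None
```

I wound the dial past 30 to about 1.65 rad and turned it back to the 15-minute mark. The case ended within about 1 mm of its starting place and facing the same way, the push readings peaked at 19 N, and the job is handed in (no verdict was returned).

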